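# Dip the probe through its guide and hold it

## Robot

A 6-joint arm with a two-finger parallel gripper is mounted at the origin on the work surface. World frame = base frame: x ahead of the robot, y to its left, z up, the work surface at z = 0. Lengths are in mm, angles in rad, forces in N, time in s.
With the tool pointing down it reaches from about 350 to 875 mm from the base axis. Payload 4.2 kg.
Tool frame: the origin (TCP) lies at the very end of the fingers, on their centre line; the grasp point (between the pads) lies 19 mm behind it; z points along the fingers, y is the line along which they close (so a half turn about z gives the same grasp; the last joint's range is limited). The gripper opens to 85 mm and grips with 20 to 120 N. Pads are 22 mm wide; open, the fingers measure 114 mm over their backs; the gripper's body (76 mm by 85 mm) begins 54 mm behind the grasp point. The pads swing forward as they close: fully open they stand 13 mm farther back than shut.
Start: joints at [1.375, 0.385, 0.008, 0, -1.194, -0.259], TCP at [274.518, 561.462, 231.312] pointing down, gripper open.
Joint ranges: [-3.14, 3.14], [-1.21, 2.06], [-1.07, 1.41], [-3.16, 2.05], [-2.99, -0.16], [-3.1, 3.1]. Speed limits (rad/s): [2.79, 2.79, 3.14, 3.14, 3.14, 3.14].

## Interface

Orientations are given as a unit quaternion [x, y, z, w].
In Python, from bench import arm, optics gives the robot as it stands. The module is installed in compiled form; this text tells all that it offers.
- The arm moves only by the tool step_arm, never from a script. Its argument "motion" is a list of rows, each an object with "dr": the turn, a rotation vector about the tool's x, y, z in units of 8 degrees (1.0 is 8 degrees), a list of three; "slide": the shift along the tool's x, y, z in mm, a list of three; "jaw": the finger opening in mm, from 0 to 85.4. A call has exactly 8 rows; each row is the pose to reach, as a shift and turn from the pose commanded when the call began, along the tool's axes at that moment; what a row does not reach only later rows make up. A row lasts 1/8 s, in which the tool goes at most 62.5 mm and 10.7 degrees, less where a joint would pass 70% of its speed; a pose out of reach is approached as far as the arm can. A call with a gripper value outside its range is refused whole. The fingers move at their own pace and stop on an object; the grip force is fixed at half the most. Time passes only in rows, so rows that repeat a pose let the fingers close, or fill a call up. It gives the time, the measured TCP pose, the force, the opening and the grip force at its end, in the units of the state.
- arm.read_state(): the state, without advancing time (a new reading comes with each control period).
- optics.get_image(name): name is "scene" or "top" or "wrist"; returns the picture (480x640x3 uint8, blue, green, red); there is no depth.
- optics.camera_info(name): a dict with "camera_matrix" (3x3 intrinsics, pixels), "view" (4x4, takes a point from world to camera coordinates); the wrist camera has in their place "T_tool_cam" (4x4, takes a point from camera to tool coordinates, whose origin is the TCP and whose axes are the flange's). Camera axes: x right, y up, looking along -z (the intrinsics and any distortion apply to the point x, -y, -z); pixel columns grow to the right and rows downward; lengths in mm; the calibration is good to about 2 mm. The wrist camera is an equidistant fisheye: a pixel r from the principal point sees the ray r / f radians off the axis. A picture is of the moment at which its call begins: read the wrist's pose just before it. camera_info takes no time and is no camera call.
- arm.job_done(): hands the job in; it is judged then, once.
The state is a dict: "clock": time; "joints": joint angles; "joint_vel": joint speeds; "joint_efforts": joint torques, N m; "position": TCP position; "ee_rot": TCP orientation; "contact_force": force on the tool from outside, world axes, zero at the start; "wrist_torque": the same for the moment, N m; "gripper_width": finger opening in mm; "grasp_force": force on a finger pad.
Only numpy, scipy, OpenCV 4.12 (cv2) and the standard library are available. Lean on these libraries where they do the work, as an engineer would, in place of code of your own. Each camera call takes 0.05 s, during which the arm holds its last target. There are 200 camera calls.

## Task

Uncover the guide on the sampling stand: lift the dust cap off by its knob and set it upright on the cork mat, without dropping it. Then take the probe from its holder and lower its rod straight down through the guide hole, never touching the guide or the jar, until the tip is about halfway down inside the jar; finish while still holding it there, still, upright and centred in the hole. Leave the jar, the vial, the tip box and the petri dish where they are.

Things in the scene. Friction and masses are not known exactly. Their poses are not given: they have to be found in the camera images.
- stand: Sampling stand, fixed to the bench: dark steel base 100 x 150 x 8 mm, a 22 mm square aluminium post (top 125 mm above the bench) standing 68 mm along +y of the origin, and a horizontal guide plate (56 x 56 mm, 15 mm thick, top 125 mm and underside 110 mm above the bench) carried by it, joined to the post by a 36 mm wide arm of the same thickness. Origin: on the bench, directly below the centre of the guide hole; z up.
- bore (a point): Centre of the guide hole at the top face of the guide plate, 125 mm above the bench. The hole is round, vertical, 22 mm across and goes through the 15 mm plate. At the start the dust cap covers it.
- jar: Open glass jar standing loose on the stand's base under the guide hole, 65 mm tall, mouth 64 mm across, about 3 mm wall and 5 mm bottom. Origin: centre of its underside (8 mm above the bench), so its inner floor is about 13 mm and its rim 73 mm above the bench; halfway down is 43 mm above the bench. Must not be touched.
- cap: Loose black plastic dust cap, about 60 g, lying on the guide plate over the hole: flat disc 44 mm across and 6 mm thick with an upright round knob 16 mm across rising from 6 to 36 mm above the underside. Flat underside, nothing plugs into the hole. Origin: centre of the underside; z up along the knob.
- mat: Thin cork mat, 120 x 120 x 4 mm, fixed flat on the bench; the cap goes here, wholly on the mat. Origin: centre of its underside; x and y along its sides.
- holder: Probe holder, fixed to the bench: grey base 80 x 80 x 8 mm, four thin posts and a grey top plate 66 x 66 x 12 mm, its top 125 mm above the bench, with a 16 mm hole at its centre through which the probe's rod hangs. Origin: on the bench below that hole; z up.
- probe: Loose hand probe, roughly 80 to 170 g: steel rod 8 mm across and 110 mm long under a white rectangular head 36 mm (its x) by 24 mm (its y) by 50 mm tall. Origin: the tip at the rod's lower end; z runs up the rod axis; the head spans 110 to 160 mm above the tip, centred on the axis. At the start it hangs upright in the holder, the head's underside resting on the holder's top plate (tip 15 mm above the bench), the head free on all four sides.
- tipbox: Bystander: orange pipette-tip box with clear cover, 80 x 120 x 67 mm, loose. Origin: centre of the underside.
- vial: Bystander: small amber glass vial with black cap, 26 mm across, 55 mm tall, loose. Origin: centre of the underside.
- petri: Bystander: clear closed petri dish, 90 mm across, 15 mm tall, loose. Origin: centre of the underside.
Not all that is in view belongs to the job. Of the things that look like the probe, the smaller one is meant. Of the things that look like the stand, take the one that is farthest to the robot's right at the start.

How it is judged (in metres and radians):
On the way, in this order (a step that is already met when the one before it is completed fails the run):
1. the cap lies upright on the mat, let go (x of cap in the frame of mat between -0.045 and 0.045 m and y of cap in the frame of mat between -0.045 and 0.045 m and height (world z) of cap below 0.012 m and angle between cap's own z axis and vertical below 0.15 rad and contact force between the fingers and cap below 0.1 N), for 0.3 s.
2. the probe is lifted clear of its holder (height (world z) of probe above 0.13 m and contact force between the fingers and probe above 0.5 N and contact force between probe and holder below 0.1 N), for 0.1 s.
3. the rod's tip passes down through the guide hole (horizontal distance between probe and bore below 0.007 m and height (world z) of probe below 0.11 m), for 0.1 s.
At the end, for the whole second after the job is handed in: Cap upright on the mat (within 45 mm of its centre along each side), let go. Probe held by the gripper, still, upright within 4 degrees, tip 25 to 61 mm above the bench inside the jar, rod within 4 mm of the hole's centre along each axis, touching neither stand nor jar (all of step 1 and height (world z) of probe between 0.025 and 0.061 m and x of bore in the frame of probe between -0.004 and 0.004 m and y of bore in the frame of probe between -0.004 and 0.004 m and angle between probe's own z axis and vertical below 0.07 rad and linear speed of probe below 0.02 m/s and contact force between the fingers and probe above 0.5 N and contact force between probe and stand below 0.1 N and contact force between probe and jar below 0.1 N); the arm keeps its last pose, push and grip.
It fails at once if the probe touches the guide stand (contact force between probe and stand above 0.2 N).
It fails at once if the probe touches the jar (contact force between probe and jar above 0.2 N).
It fails at once if the jar is moved more than 10 mm (distance of jar from where it was at the start of the episode above 0.01 m).
It fails at once if the cap is dropped (falls faster than 0.9 m/s out of the fingers) (linear speed of cap above 0.9 m/s and contact force between the fingers and cap below 0.05 N).
It fails at once if the tip box, vial or petri dish is moved more than 20 mm or tipped (distance of any of tipbox, vial, petri from where it was at the start of the episode above 0.02 m or angle between any of tipbox, vial, petri's own z axis and vertical above 0.4 rad).
It also fails if it takes over 64 s, if anything falls off the work surface, if the arm or the gripper's body presses on something with over 40 N, if the wrist force passes 120 N, or if a joint passes its speed limit or range.

## Working session

There is one attempt and no reset: what is moved stays moved. The work goes in short steps, Python scripts to look and compute and a tool call to move; the robot and the scene stay as the last step left them, time stands still between calls to the robot, and variables do not carry over. Pictures are saved under pics/ and viewed, at most 10 in all, crops included, and the job is handed in when it is done.

Besides the shell and the picture viewer there is one more tool, called after "Call:" as name(argument=value, ...), one argument or row to a line, values as JSON. step_arm: Moves the arm, as the interface text tells. Its arguments: {"type":"object","properties":{"motion":{"type":"array","items":{"type":"object","properties":{"dr":{"type":"array","items":{"type":"number"}},"slide":{"type":"array","items":{"type":"number"}},"jaw":{"type":"number"}}}}},"required":["motion"]}

```bash
mkdir -p pics
cat > h.py <<'E'
import numpy as np, cv2
from bench import arm, optics
def ray(cam,u,v):
    i=optics.camera_info(cam);K=np.array(i["camera_matrix"]);V=np.array(i["view"])
    d=np.linalg.inv(K)@[u,v,1];d=np.array([d[0],-d[1],-d[2]])
    R=V[:3,:3];return -R.T@V[:3,3],R.T@d
def atz(cam,u,v,z):
    o,d=ray(cam,u,v);return o+d*(z-o[2])/d[2]
def proj(cam,p):
    i=optics.camera_info(cam);K=np.array(i["camera_matrix"]);V=np.array(i["view"])
    c=V[:3,:3]@np.array(p,float)+V[:3,3];q=K@[c[0],-c[1],-c[2]];return q[:2]/q[2]
E
python3 - <<'E'
from h import *
for n in("top","scene"):
    cv2.imwrite(f"pics/{n}.png",optics.get_image(n))
    i=optics.camera_info(n);print(n,{k:(np.round(v,3).tolist() if k!="name" else v) for k,v in i.items()} )
i=optics.camera_info("wrist");print(i)
print(arm.read_state())
E
```

```text
top {'camera_matrix': [[507.706, 0.0, 320.394], [0.0, 507.706, 229.5], [0.0, 0.0, 1.0]], 'view': [[-0.112, -0.994, -0.005, 113.057], [0.973, -0.11, 0.204, -530.712], [-0.203, 0.018, 0.979, -882.821], [0.0, 0.0, 0.0, 1.0]]}
scene {'camera_matrix': [[436.982, 0.0, 323.442], [0.0, 436.982, 241.789], [0.0, 0.0, 1.0]], 'view': [[0.434, 0.901, -0.011, -285.901], [-0.5, 0.251, 0.829, 161.408], [0.75, -0.354, 0.559, -1269.114], [0.0, 0.0, 0.0, 1.0]]}
{'camera_matrix': array([[371.64829954,   0.        , 324.34190267],
       [  0.        , 371.64829954, 234.15580955],
       [  0.        ,   0.        ,   1.        ]]), 'T_tool_cam': array([[-8.73994326e-06,  9.60049132e-01,  2.79831494e-01,
         7.06672732e+01],
       [ 9.99999827e-01,  1.72972946e-04, -5.62204716e-04,
         7.02013098e-02],
       [-5.88147427e-04,  2.79831440e-01, -9.60048967e-01,
        -1.41068329e+02],
       [ 0.00000000e+00,  0.00000000e+00,  0.00000000e+00,
         1.00000000e+00]])}
{'clock': 0.1, 'joints': array([ 1.37459169e+00,  3.85488202e-01,  6.79008430e-03, -4.28801980e-04,
       -1.19397383e+00, -2.58604270e-01]), 'joint_vel': array([-0.00019759, -0.00275986,  0.00248463,  0.00222865, -0.00086033,
        0.00201194]), 'joint_efforts': array([-4.83111944e-04, -3.93321025e+01,  1.88928008e+01,  4.19789359e+00,
       -2.60408073e-03,  8.09000760e-07]), 'position': array([274.31546443, 561.02612707, 230.33751829]), 'ee_rot': array([ 9.74236562e-01, -2.25526502e-01, -1.69932439e-04,  9.43571854e-04]), 'contact_force': array([-0.40338603, -0.05327957,  0.88272248]), 'wrist_torque': array([-0.01603648, -0.00274227,  0.02023238]), 'grasp_force': 0.0, 'gripper_width': 85.21814635753353}
```

View pics/top.png

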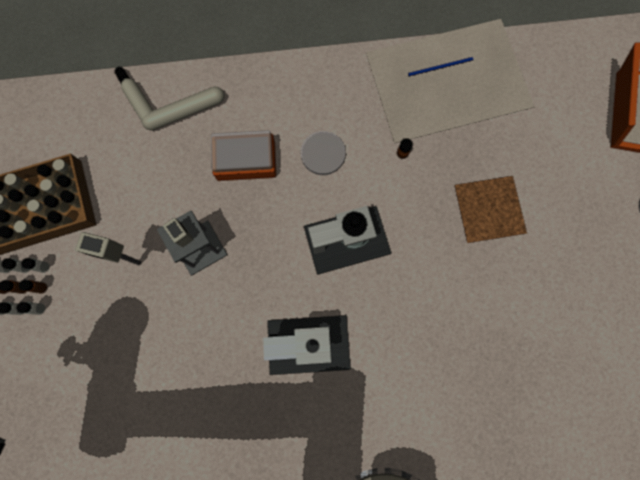

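View pics/scene.png

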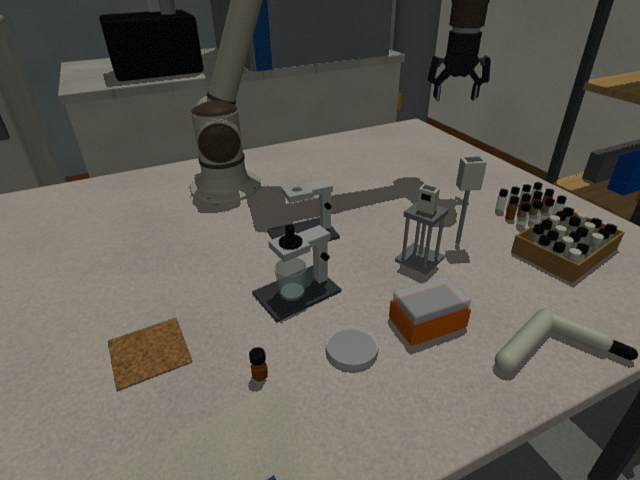

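The top view shows two stands: a capped one with a jar at (354,224) and a bare one at (312,346). It also shows two probes: a small one hanging in the holder at (176,230) and a larger free-standing one at (95,245). The right-most stand is the capped one, and the smaller probe is the one in the holder. The mat is at (490,208), the vial at (405,148), the petri dish at (323,153) and the tip box at (243,155). Next I'll check this choice in a close crop.

Run:
```python
from h import *
t=cv2.imread("pics/top.png");s=cv2.imread("pics/scene.png")
a=cv2.resize(t[195:285,300:400],(400,360),interpolation=3);b=cv2.resize(t[195:285,140:240],(400,360),interpolation=3)
c=cv2.resize(s[220:280,250:350],(400,240),interpolation=3);d=cv2.resize(s[175:235,385:485],(400,240),interpolation=3)
cv2.imwrite("pics/crop.png",np.vstack([np.hstack([a,b]),np.hstack([c,d])]))
for n,u,v,z in[("mat tl",456,184,4),("mat tr",514,177,4),("mat bl",467,241,4),("mat br",525,234,4),("vial",405,147,55),("petri",324,153,15),("tipbox",243,152,67),("base tl",306,223,8),("base br",389,250,8),("base bl",318,272,8),("bigprobe",95,245,150)]:
    print(n,atz("top",u,v,z).round())
```

```text
mat tl [ 612. -226.    4.]
mat tr [ 613. -343.    4.]
mat bl [ 496. -228.    4.]
mat br [ 497. -342.    4.]
vial [ 682. -126.   55.]
petri [702.  28.  15.]
tipbox [702. 181.  67.]
base tl [566.  78.   8.]
base br [495. -75.   8.]
base bl [468.  66.   8.]
bigprobe [536. 427. 150.]
```

View pics/crop.png

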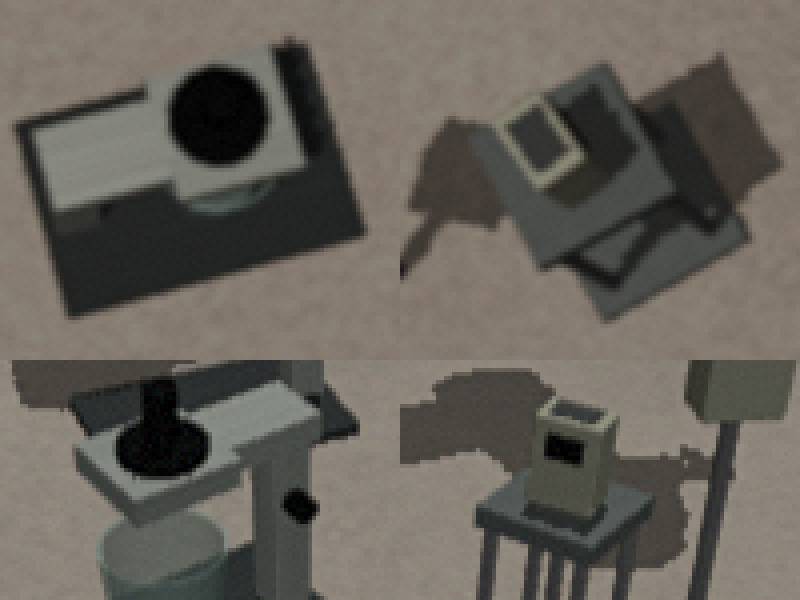

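The crop confirms the choice: the black cap lies on the right-most stand above its glass jar (disc centre at top pixel (354.5,223.8)), and the small white-headed probe hangs in its holder (head top at (175,230.5)).

Run:
```python
from h import *
def c1(x,y):return 300+x/4-.4,195+y/4-.4
def c2(x,y):return 140+(x-400)/4-.4,195+y/4-.4
print("cap disc top",atz("top",*c1(218,115),131).round(1))
for n,f,z,P in[("plate",c1,125,[(145,78),(275,45),(305,162),(178,198)]),("base",c1,8,[(15,122),(310,40),(367,235),(70,318)]),("head",c2,175,[(492,125),(543,93),(584,150),(541,190)]),("hplate",c2,125,[(472,138),(607,62),(678,190),(541,270)])]:
    Q=np.array([atz("top",*f(*p),z)[:2] for p in P]);E=np.roll(Q,-1,0)-Q
    print(n,Q.mean(0).round(1),np.hypot(*E.T).round(),np.degrees(np.arctan2(E[:,1],E[:,0])).round(1))
# scene cross-check: predicted pixels
s=lambda x,y,ox,oy:(ox+x/4-.4,oy+(y-360)/4-.4)
print("scene disc",atz("scene",*s(163,447,250,220),131).round(1),"head",atz("scene",*s(579-400,407,385,175),175).round(1))
```

```text
cap disc top [528.4  -3.9 131. ]
plate [527.   -7.5] [58. 53. 56. 54.] [ -81.9 -173.5   99.6    8.2]
base [525.3   2.3] [150. 100. 148.  99.] [ -80.6 -171.8   99.2    9.3]
head [541.7 287.9] [24. 30. 23. 34.] [ -62.7 -149.2  128.5   32.3]
hplate [541.2 287.5] [65. 65. 66. 66.] [ -65.6 -155.8  114.9   23.6]
scene disc [535.5  -5.3 131. ] head [539.3 294.3 175. ]
```

```bash
cat >> h.py <<'E'
from scipy.spatial.transform import Rotation as Ro
def to(target,yaw=None):
    """slide (mm, tool axes) and dr (8deg units) from the measured pose to target with tool down, tool x at yaw"""
    s=arm.read_state();R=Ro.from_quat(s["ee_rot"]);x=R.as_matrix()[:,0]
    cur=np.degrees(np.arctan2(x[1],x[0]));y=cur if yaw is None else yaw
    G=Ro.from_euler("z",y,degrees=True)*Ro.from_euler("x",180,degrees=True)
    print("pos",s["position"].round(1),"yaw",cur.round(2),"slide",R.inv().apply(np.array(target)-s["position"]).round(1),"dr",(np.degrees((R.inv()*G).as_rotvec())/8).round(3))
    print("joints",s["joints"].round(2),"F",s["contact_force"].round(1),"w",round(s["gripper_width"],1),"g",round(s["grasp_force"],1),"t",s["clock"])
def wcam():
    s=arm.read_state();im=optics.get_image("wrist")
    T=np.eye(4);T[:3,:3]=Ro.from_quat(s["ee_rot"]).as_matrix();T[:3,3]=s["position"]
    return im,T@np.array(optics.camera_info("wrist")["T_tool_cam"])
def wz(T,u,v,z):
    K=np.array(optics.camera_info("wrist")["camera_matrix"]);x,y=u-K[0,2],v-K[1,2];r=np.hypot(x,y);t=r/K[0,0]
    d=T[:3,:3]@[np.sin(t)*x/max(r,1e-9),-np.sin(t)*y/max(r,1e-9),-np.cos(t)];o=T[:3,3]
    return o+d*(z-o[2])/d[2]
def wp(T,p):
    K=np.array(optics.camera_info("wrist")["camera_matrix"]);c=T[:3,:3].T@(np.array(p,float)-T[:3,3]);t=np.arctan2(np.hypot(c[0],c[1]),-c[2])
    q=np.array([c[0],-c[1]]);return q/np.linalg.norm(q)*t*K[0,0]+K[:2,2]
E
python3 -c "
from h import *
to([529,-5,236])"
```

```text
pos [274.3 561.  230.3] yaw -26.07 slide [477.5 396.5  -4.9] dr [ 0.014 -0.001 -0.   ]
joints [ 1.37  0.39  0.01 -0.   -1.19 -0.26] F [-0.4 -0.1  0.9] w 85.2 g 0.0 t 0.1
```

Call:
step_arm(
  motion=[
    {"dr":[0,0,0],"slide":[40,33,0],"jaw":60},
    {"dr":[0,0,0],"slide":[80,66,0],"jaw":60},
    {"dr":[0,0,0],"slide":[120,99,0],"jaw":60},
    {"dr":[0,0,0],"slide":[160,132,0],"jaw":60},
    {"dr":[0,0,0],"slide":[200,166,0],"jaw":60},
    {"dr":[0,0,0],"slide":[240,199,0],"jaw":60},
    {"dr":[0,0,0],"slide":[280,232,0],"jaw":60},
    {"dr":[0,0,0],"slide":[320,265,0],"jaw":60},
  ],
)

```text
clock: 1.1
position: [445.8, 181.1, 231.1]
ee_rot: [0.974, -0.225, -0.0, 0.0]
contact_force: [0.1, 0.5, -0.0]
gripper_width: 60.1
grasp_force: 0.0
```

Call:
step_arm(
  motion=[
    {"dr":[0,0,0],"slide":[40,33,0],"jaw":60},
    {"dr":[0,0,0],"slide":[80,66,0],"jaw":60},
    {"dr":[0,0,0],"slide":[120,99,0],"jaw":60},
    {"dr":[0,0,0],"slide":[145,120,0],"jaw":60},
    {"dr":[0,0,0],"slide":[157,131,0],"jaw":60},
    {"dr":[0,0,0],"slide":[157,131,0],"jaw":60},
    {"dr":[0,0,0],"slide":[157,131,0],"jaw":60},
    {"dr":[0,0,0],"slide":[157,131,0],"jaw":60},
  ],
)

```text
clock: 2.1
position: [528.8, -2.9, 231.4]
ee_rot: [0.974, -0.225, 0.0, -0.0]
contact_force: [-0.4, -0.1, 0.6]
gripper_width: 60.1
grasp_force: 0.0
```

Run:
```python
from h import *
im,T=wcam();cv2.imwrite("pics/w1.png",im);np.save("T1.npy",T)
to([529,-5,160]);print(wp(T,[529,-5,131]),wp(T,[529,-5,161]))
```

```text
pos [528.8  -2.9 231.5] yaw -25.97 slide [ 1.   1.8 71.5] dr [-0.002 -0.001  0.   ]
joints [ 0.3   0.22 -0.23 -0.   -1.12  0.82] F [0.3 0.3 0.1] w 60.2 g 0.0 t 2.15
[326.74452647 232.967664  ] [327.07476577 246.83136841]
```

View pics/w1.png

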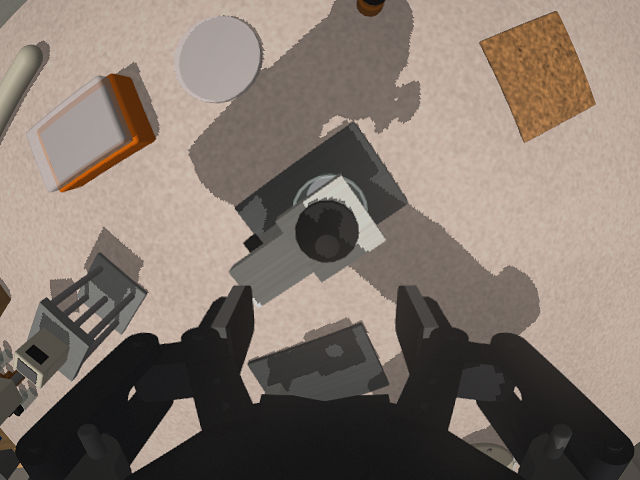

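The wrist view shows the cap disc at (327,231) and the knob top at (326,245), both within 2 px of prediction. The cap is therefore at about (530,-5.5).

Call:
step_arm(
  motion=[
    {"dr":[0,0,0],"slide":[2.2,1.8,20],"jaw":50},
    {"dr":[0,0,0],"slide":[2.2,1.8,50],"jaw":50},
    {"dr":[0,0,0],"slide":[2.2,1.8,75],"jaw":50},
    {"dr":[0,0,0],"slide":[2.2,1.8,90],"jaw":50},
    {"dr":[0,0,0],"slide":[2.2,1.8,94],"jaw":50},
    {"dr":[0,0,0],"slide":[2.2,1.8,94],"jaw":30},
    {"dr":[0,0,0],"slide":[2.2,1.8,94],"jaw":10},
    {"dr":[0,0,0],"slide":[2.2,1.8,94],"jaw":5},
  ],
)

```text
clock: 3.15
position: [531.0, -6.3, 138.5]
ee_rot: [0.974, -0.225, 0.001, -0.0]
contact_force: [-0.7, 0.8, 2.5]
gripper_width: 13.3
grasp_force: 58.6
```

Call:
step_arm(
  motion=[
    {"dr":[0,0,0],"slide":[0,0,0],"jaw":5},
    {"dr":[0,0,0],"slide":[0,0,0],"jaw":5},
    {"dr":[0,0,0],"slide":[0,0,0],"jaw":5},
    {"dr":[0,0,0],"slide":[0,0,0],"jaw":5},
    {"dr":[0,0,0],"slide":[0,0,-5],"jaw":5},
    {"dr":[0,0,0],"slide":[0,0,-20],"jaw":5},
    {"dr":[0,0,0],"slide":[0,0,-40],"jaw":5},
    {"dr":[0,0,0],"slide":[0,0,-60],"jaw":5},
  ],
)

```text
clock: 4.15
position: [530.2, -6.5, 198.5]
ee_rot: [0.974, -0.225, 0.0, -0.0]
contact_force: [-0.2, 0.6, 0.1]
gripper_width: 13.1
grasp_force: 58.6
```

```bash
python3 -c "
from h import *
to([554,-285,80])"
```

```text
pos [530.2  -6.5 198.5] yaw -26.06 slide [143.7 239.8 118.5] dr [-0.001 -0.001  0.   ]
joints [ 0.29  0.25 -0.27  0.   -1.05  0.82] F [-0.2  0.6  0.1] w 13.1 g 58.6 t 4.15
```

Jaw width reads 13 mm against a 16 mm knob, so I'll look before carrying on.

Run:
```python
from h import *
im,T=wcam();np.save("T2.npy",T)
cv2.imwrite("pics/w2.png",np.hstack([cv2.resize(im[130:370,170:490],(640,480)),]))
print(wp(T,[528,-6,125]))
cv2.imwrite("pics/w2full.png",im)
```

```text
[324.94914066 250.42889961]
```

View pics/w2.png

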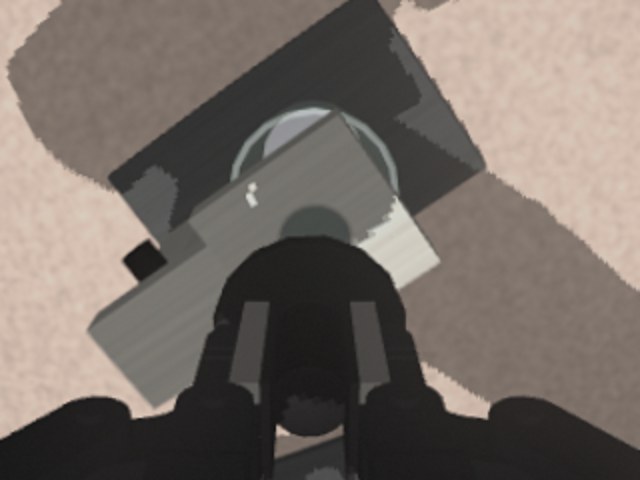

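The cap hangs upright between the pads (disc at crop (310,300)) and the guide hole shows just behind it. On to the mat.

Call:
step_arm(
  motion=[
    {"dr":[0,0,0],"slide":[15,25,0],"jaw":5},
    {"dr":[0,0,0],"slide":[40,67,0],"jaw":5},
    {"dr":[0,0,0],"slide":[66,110,0],"jaw":5},
    {"dr":[0,0,0],"slide":[92,153,0],"jaw":5},
    {"dr":[0,0,0],"slide":[116,193,20],"jaw":5},
    {"dr":[0,0,0],"slide":[134,224,50],"jaw":5},
    {"dr":[0,0,0],"slide":[144,240,80],"jaw":5},
    {"dr":[0,0,0],"slide":[144,240,110],"jaw":5},
  ],
)

```text
clock: 5.2
position: [553.9, -286.9, 86.1]
ee_rot: [0.974, -0.227, -0.0, 0.0]
contact_force: [-0.6, -0.2, 0.0]
gripper_width: 13.1
grasp_force: 58.6
```

Call:
step_arm(
  motion=[
    {"dr":[0,0,0],"slide":[0,0,25],"jaw":5},
    {"dr":[0,0,0],"slide":[0,0,45],"jaw":5},
    {"dr":[0,0,0],"slide":[0,0,57],"jaw":5},
    {"dr":[0,0,0],"slide":[0,0,63],"jaw":5},
    {"dr":[0,0,0],"slide":[0,0,67],"jaw":5},
    {"dr":[0,0,0],"slide":[0,0,69],"jaw":5},
    {"dr":[0,0,0],"slide":[0,0,69],"jaw":5},
    {"dr":[0,0,0],"slide":[0,0,69],"jaw":5},
  ],
)

```text
clock: 6.2
position: [554.4, -285.3, 18.8]
ee_rot: [0.974, -0.225, 0.0, 0.0]
contact_force: [0.4, -0.6, -0.5]
gripper_width: 13.0
grasp_force: 58.6
```

Call:
step_arm(
  motion=[
    {"dr":[0,0,0],"slide":[0,0,0.7],"jaw":5},
    {"dr":[0,0,0],"slide":[0,0,1.3],"jaw":5},
    {"dr":[0,0,0],"slide":[0,0,1.3],"jaw":5},
    {"dr":[0,0,0],"slide":[0,0,1.3],"jaw":20},
    {"dr":[0,0,0],"slide":[0,0,1.3],"jaw":35},
    {"dr":[0,0,0],"slide":[0,0,1.3],"jaw":50},
    {"dr":[0,0,0],"slide":[0,0,1.3],"jaw":50},
    {"dr":[0,0,0],"slide":[0,0,1.3],"jaw":50},
  ],
)

```text
clock: 7.2
position: [554.2, -285.3, 17.0]
ee_rot: [0.974, -0.225, -0.0, 0.0]
contact_force: [-0.4, -1.0, -1.1]
gripper_width: 50.0
grasp_force: 0.0
```

Call:
step_arm(
  motion=[
    {"dr":[0,0,0],"slide":[0,0,-15],"jaw":50},
    {"dr":[0,0,0],"slide":[0,0,-40],"jaw":60},
    {"dr":[0,0,0],"slide":[0,0,-80],"jaw":70},
    {"dr":[0,0,0],"slide":[0,0,-120],"jaw":70},
    {"dr":[0,0,0],"slide":[0,0,-170],"jaw":70},
    {"dr":[0,0,0],"slide":[0,0,-210],"jaw":70},
    {"dr":[0,0,0],"slide":[0,0,-230],"jaw":70},
    {"dr":[0,0,0],"slide":[0,0,-230],"jaw":70},
  ],
)

```text
clock: 8.2
position: [554.9, -285.5, 250.2]
ee_rot: [0.974, -0.225, 0.003, 0.0]
contact_force: [-0.2, -0.5, -1.1]
gripper_width: 70.2
grasp_force: 0.0
```

Run:
```python
from h import *
im,T=wcam();np.save("T3.npy",T);cv2.imwrite("pics/w3.png",im)
t=optics.get_image("top");cv2.imwrite("pics/t3.png",t)
cv2.imwrite("pics/m3.png",np.hstack([cv2.resize(t[195:285,300:400],(400,360),interpolation=3),cv2.resize(t[165:255,440:540],(400,360),interpolation=3)]))
to([541.5,290,265],31)
```

```text
pos [ 553.6 -285.   246.6] yaw -26.07 slide [-263.6 -511.1  -17.9] dr [-6.000e-03  4.000e-03 -7.134e+00]
joints [-0.22  0.37  0.03 -0.   -1.23  1.33] F [ 0.6  0.3 -1.1] w 70.3 g 0.0 t 8.3
```

View pics/m3.png

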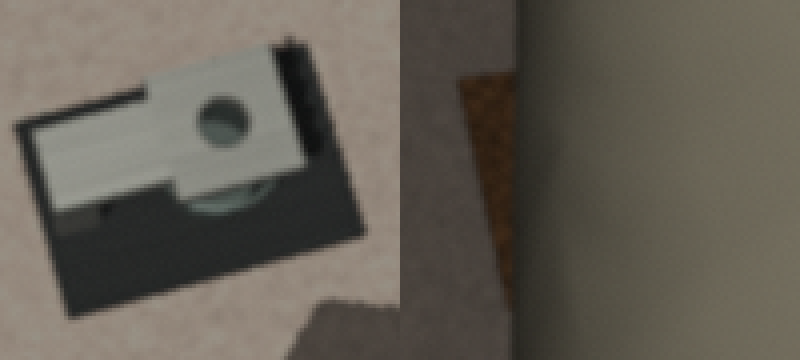

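The hole is now clear, at top pixel (355.2,225.1); the arm itself hides the mat for the moment. Next, the probe.

Call:
step_arm(
  motion=[
    {"dr":[0,0,-0.9],"slide":[-26,-51,0],"jaw":70},
    {"dr":[0,0,-1.8],"slide":[-52,-102,0],"jaw":70},
    {"dr":[0,0,-2.7],"slide":[-78,-153,0],"jaw":70},
    {"dr":[0,0,-3.6],"slide":[-105,-204,0],"jaw":70},
    {"dr":[0,0,-4.5],"slide":[-131,-255,0],"jaw":70},
    {"dr":[0,0,-5.4],"slide":[-157,-306,0],"jaw":70},
    {"dr":[0,0,-6.3],"slide":[-184,-357,0],"jaw":70},
    {"dr":[0,0,-7.13],"slide":[-211,-409,0],"jaw":70},
  ],
)

```text
clock: 9.3
position: [543.3, 176.3, 245.5]
ee_rot: [0.963, 0.269, -0.001, 0.0]
contact_force: [1.2, 0.8, -0.4]
gripper_width: 70.0
grasp_force: 0.0
```

```bash
python3 -c "
from h import *
to([541.5,290,255],31)"
```

```text
pos [543.3 176.3 245.5] yaw 31.21 slide [ 57.4 -98.1  -9.7] dr [-0.     0.022  0.026]
joints [ 0.6   0.28 -0.1  -0.   -1.19  1.52] F [ 1.2  0.8 -0.4] w 70.0 g 0.0 t 9.3
```

Call:
step_arm(
  motion=[
    {"dr":[0,0,0],"slide":[20,-34,-3],"jaw":70},
    {"dr":[0,0,0],"slide":[40,-68,-6],"jaw":70},
    {"dr":[0,0,0],"slide":[52,-88,-8],"jaw":70},
    {"dr":[0,0,0],"slide":[57,-98,-8],"jaw":70},
    {"dr":[0,0,0],"slide":[57,-98,-8],"jaw":70},
    {"dr":[0,0,0],"slide":[57,-98,-8],"jaw":70},
    {"dr":[0,0,0],"slide":[57,-98,-8],"jaw":70},
    {"dr":[0,0,0],"slide":[57,-98,-8],"jaw":70},
  ],
)

```text
clock: 10.3
position: [542.8, 287.5, 255.2]
ee_rot: [0.964, 0.267, 0.0, -0.0]
contact_force: [-0.6, 0.0, 0.3]
gripper_width: 70.2
grasp_force: 0.0
```

Run:
```python
from h import *
im,T=wcam();np.save("T4.npy",T);cv2.imwrite("pics/w4f.png",im)
t=optics.get_image("top");cv2.imwrite("pics/t4.png",t)
print(wp(T,[541.5,288,175]),wp(T,[541.5,288,125]))
cv2.imwrite("pics/w4.png",np.hstack([cv2.resize(im[130:370,200:440],(480,480),interpolation=3),cv2.resize(t[165:255,440:520],(320,480)[::1],interpolation=3)]))
to([541.5,288,137],31)
```

```text
[322.97130117 245.06863026] [323.225777   224.67412653]
pos [542.8 287.8 255.1] yaw 30.95 slide [ -1.   -0.8 118.1] dr [-0.    -0.001 -0.006]
joints [ 0.75  0.35  0.02 -0.   -1.24  1.36] F [0.2 0.3 0.4] w 70.1 g 0.0 t 10.4
```

View pics/w4.png

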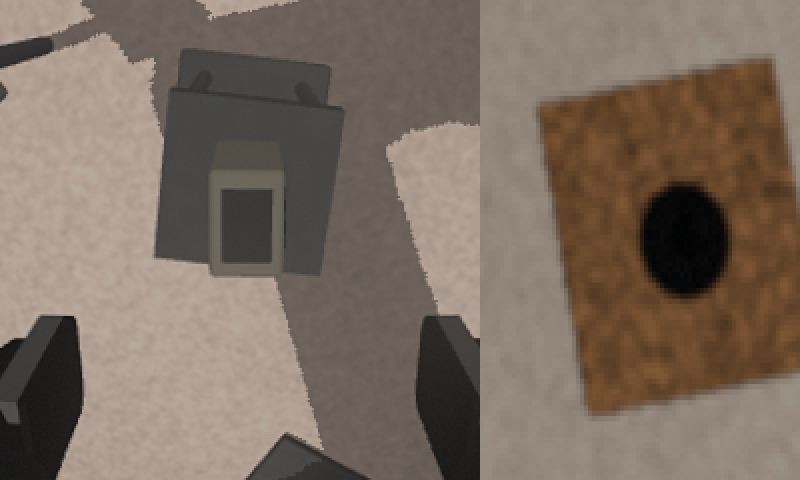

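The cap stands upright near the middle of the mat. The probe head top centre is at wrist pixel (323.5,241), aligned with the fingers within about 1°, so I'll shift +1.4 mm in x and go down.

Call:
step_arm(
  motion=[
    {"dr":[0,0,0],"slide":[1.4,-0.5,25],"jaw":60},
    {"dr":[0,0,0],"slide":[1.4,-0.5,60],"jaw":60},
    {"dr":[0,0,0],"slide":[1.4,-0.5,90],"jaw":60},
    {"dr":[0,0,0],"slide":[1.4,-0.5,110],"jaw":60},
    {"dr":[0,0,0],"slide":[1.4,-0.5,118],"jaw":60},
    {"dr":[0,0,0],"slide":[1.4,-0.5,118],"jaw":60},
    {"dr":[0,0,0],"slide":[1.4,-0.5,118],"jaw":40},
    {"dr":[0,0,0],"slide":[1.4,-0.5,118],"jaw":20},
  ],
)

```text
clock: 11.4
position: [544.1, 289.7, 138.1]
ee_rot: [0.964, 0.267, 0.001, -0.0]
contact_force: [0.3, -0.8, 0.4]
gripper_width: 24.4
grasp_force: 1.7
```

Call:
step_arm(
  motion=[
    {"dr":[0,0,0],"slide":[0,0,0],"jaw":12},
    {"dr":[0,0,0],"slide":[0,0,0],"jaw":12},
    {"dr":[0,0,0],"slide":[0,0,0],"jaw":12},
    {"dr":[0,0,0],"slide":[0,0,0],"jaw":12},
    {"dr":[0,0,0],"slide":[0,0,-3],"jaw":12},
    {"dr":[0,0,0],"slide":[0,0,-6],"jaw":12},
    {"dr":[0,0,0],"slide":[0,0,-10],"jaw":12},
    {"dr":[0,0,0],"slide":[0,0,-15],"jaw":12},
  ],
)

```text
clock: 12.4
position: [543.5, 289.2, 151.9]
ee_rot: [0.964, 0.267, -0.0, 0.0]
contact_force: [-0.0, 0.0, -2.2]
gripper_width: 23.3
grasp_force: 58.9
```

Run:
```python
from h import *
to([541.5,288,270],31)
o=atz("top",355.2,225.1,125);print("hole top cam",o.round(1))
```

```text
pos [543.5 289.2 151.9] yaw 30.98 slide [  -2.4    0.  -118.1] dr [ 0.001  0.006 -0.003]
joints [ 0.75  0.43 -0.13 -0.   -1.01  1.36] F [-0.   0.  -2.2] w 23.3 g 58.9 t 12.4
hole top cam [526.4  -5.9 125. ]
```

Call:
step_arm(
  motion=[
    {"dr":[0,0,0],"slide":[0,0,-10],"jaw":12},
    {"dr":[0,0,0],"slide":[0,0,-30],"jaw":12},
    {"dr":[0,0,0],"slide":[0,0,-55],"jaw":12},
    {"dr":[0,0,0],"slide":[0,0,-80],"jaw":12},
    {"dr":[0,0,0],"slide":[0,0,-105],"jaw":12},
    {"dr":[0,0,0],"slide":[0,0,-120],"jaw":12},
    {"dr":[0,0,0],"slide":[0,0,-125],"jaw":12},
    {"dr":[0,0,0],"slide":[0,0,-125],"jaw":12},
  ],
)

```text
clock: 13.4
position: [543.4, 289.3, 276.6]
ee_rot: [0.964, 0.267, -0.0, -0.0]
contact_force: [0.2, -0.2, -2.1]
gripper_width: 23.0
grasp_force: 58.8
```

Run:
```python
from h import *
to([528,-6,277],31)
```

```text
pos [543.4 289.3 276.6] yaw 30.98 slide [-165.2  245.2   -0.4] dr [-0.002  0.005 -0.003]
joints [ 0.75  0.34  0.06 -0.   -1.29  1.36] F [ 0.2 -0.2 -2.1] w 23.0 g 58.8 t 13.4
```

Call:
step_arm(
  motion=[
    {"dr":[0,0,0],"slide":[-17,25,0],"jaw":12},
    {"dr":[0,0,0],"slide":[-42,62,0],"jaw":12},
    {"dr":[0,0,0],"slide":[-67,99,0],"jaw":12},
    {"dr":[0,0,0],"slide":[-92,136,0],"jaw":12},
    {"dr":[0,0,0],"slide":[-117,174,0],"jaw":12},
    {"dr":[0,0,0],"slide":[-140,208,0],"jaw":12},
    {"dr":[0,0,0],"slide":[-156,232,0],"jaw":12},
    {"dr":[0,0,0],"slide":[-165.2,245.2,0],"jaw":12},
  ],
)

```text
clock: 14.4
position: [527.6, -7.2, 276.0]
ee_rot: [0.964, 0.266, -0.001, -0.0]
contact_force: [-0.1, -0.1, -2.0]
gripper_width: 23.2
grasp_force: 58.9
```

Call:
step_arm(
  motion=[
    {"dr":[0,0,0],"slide":[0,0,0],"jaw":12},
    {"dr":[0,0,0],"slide":[0,0,0],"jaw":12},
    {"dr":[0,0,0],"slide":[0,0,0],"jaw":12},
    {"dr":[0,0,0],"slide":[0,0,0],"jaw":12},
    {"dr":[0,0,0],"slide":[0,0,0],"jaw":12},
    {"dr":[0,0,0],"slide":[0,0,0],"jaw":12},
    {"dr":[0,0,0],"slide":[0,0,0],"jaw":12},
    {"dr":[0,0,0],"slide":[0,0,0],"jaw":12},
  ],
)

```text
clock: 15.4
position: [528.3, -5.9, 277.0]
ee_rot: [0.964, 0.267, 0.0, 0.0]
contact_force: [0.2, 0.3, -1.5]
gripper_width: 23.5
grasp_force: 58.9
```

Run:
```python
from h import *
im,T=wcam();np.save("T5.npy",T)
cv2.imwrite("pics/w5f.png",im);s=optics.get_image("scene");cv2.imwrite("pics/s5.png",s)
to([528,-6,277],31)
p=arm.read_state()["position"]
print("wrist hole",wp(T,[528,-6,125]),"tip",wp(T,[p[0],p[1],p[2]-122]),"rodtop",wp(T,[p[0],p[1],p[2]-12]))
print("scene hole",proj("scene",[528,-6,125]),"tip",proj("scene",[p[0],p[1],p[2]-122]),"rodtop",proj("scene",[p[0],p[1],p[2]-12]))
cv2.imwrite("pics/v5.png",np.hstack([cv2.resize(im[150:350,245:405],(480,600),interpolation=3),cv2.resize(s[155:280,250:316],(317,600),interpolation=3)]))
```

```text
pos [528.3  -5.9 277. ] yaw 30.98 slide [-0.2 -0.1  0. ] dr [-0.     0.    -0.003]
joints [ 0.3   0.19 -0.15 -0.   -1.23  1.82] F [ 0.1  0.8 -1.4] w 23.2 g 58.9 t 15.5
wrist hole [324.53411567 216.98873935] tip [324.65589408 226.30030038] rodtop [324.79366461 289.55302604]
scene hole [288.66135454 242.12300552] tip [287.81487626 228.33194522] rodtop [284.04735041 172.06944765]
```

View pics/v5.png

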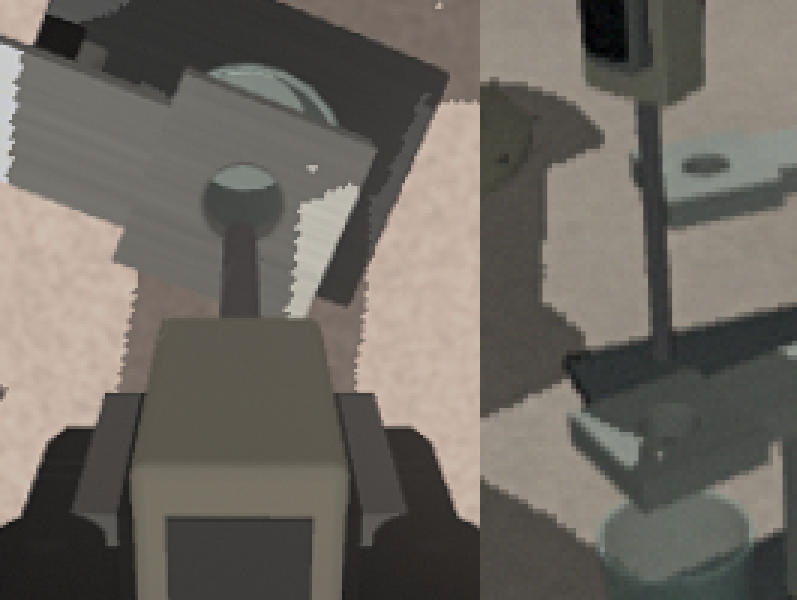

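The rod hangs over the hole: the wrist view has the hole centre at (325.4,217.0), within 1 px of the prediction, and the rod at column 324.7. I'll measure rod tilt and hole centre numerically.

Run:
```python
from h import *
T=np.load("T5.npy");s=cv2.imread("pics/s5.png").astype(int).sum(2);w=cv2.imread("pics/w5f.png").astype(int).sum(2)
p=np.array([528.2,-6,277])
def rodx(g,rows,guess,half):
    out=[]
    for r in rows:
        c0=int(round(guess(r)));seg=g[r,c0-half:c0+half+1].astype(float);d=np.diff(seg)
        out.append((r,c0-half+np.argmin(d)+.5,c0-half+np.argmax(d)+.5))
    return np.array(out)
a=rodx(s,range(178,229,4),lambda r:284+(r-172)*.067,6);m=a[:,1:].mean(1)
pr=[np.interp(r,[proj("scene",p-[0,0,z])[1] for z in range(5,130)],[proj("scene",p-[0,0,z])[0] for z in range(5,130)]) for r in a[:,0]]
print("scene",np.c_[a,m-pr].round(1).tolist());print(np.polyfit(a[:,0]-200,m-pr,1))
b=rodx(w,range(232,254,3),lambda r:324.7,11);print("wrist",b.tolist())
# wrist intensity down the rod axis to find its tip, and hole extents
print("col",w[196:250:1,324].tolist())
for r in (203,206,209,212,215,218): print(r,w[r,306:346].tolist())
```

```text
Traceback (most recent call last):
  File "h.py", line 10, in proj
    i=optics.camera_info(cam);K=np.array(i["camera_matrix"]);V=np.array(i["view"])
ValueError: time passes only in moves, steps and waits
```

Call:
step_arm(
  motion=[
    {"dr":[0,0,0],"slide":[0.3,0.8,0],"jaw":12},
    {"dr":[0,0,0],"slide":[0.3,0.8,3],"jaw":12},
    {"dr":[0,0,0],"slide":[0.3,0.8,8],"jaw":12},
    {"dr":[0,0,0],"slide":[0.3,0.8,13],"jaw":12},
    {"dr":[0,0,0],"slide":[0.3,0.8,17],"jaw":12},
    {"dr":[0,0,0],"slide":[0.3,0.8,20],"jaw":12},
    {"dr":[0,0,0],"slide":[0.3,0.8,20],"jaw":12},
    {"dr":[0,0,0],"slide":[0.3,0.8,20],"jaw":12},
  ],
)

```text
clock: 16.5
position: [529.1, -6.5, 257.2]
ee_rot: [0.964, 0.267, 0.0, 0.0]
contact_force: [0.4, 0.4, -0.8]
gripper_width: 23.5
grasp_force: 58.9
```

Run:
```python
from h import *
im,T=wcam();np.save("T6.npy",T);cv2.imwrite("pics/w6f.png",im)
s=optics.get_image("scene");t=optics.get_image("top")
cv2.imwrite("pics/s6.png",s);to([528,-6,165],31)
p=arm.read_state()["position"]
print("hole",wp(T,[528,-6,125]),"tip",wp(T,p-[0,0,122]))
c=np.clip(im[180:260,285:365].astype(float)*2.2-60,0,255).astype(np.uint8);d=np.clip(s[205:265,255:315]*2.,0,255).astype(np.uint8)
cv2.imwrite("pics/v6.png",np.hstack([cv2.resize(c,(400,400),interpolation=3),cv2.resize(d,(400,400),interpolation=3)]))
```

```text
pos [529.   -6.4 257.2] yaw 30.98 slide [-0.7 -0.9 92.2] dr [ 0.001 -0.003 -0.002]
joints [ 0.29  0.2  -0.18  0.   -1.18  1.82] F [-0.2  0.2 -2. ] w 23.3 g 58.9 t 16.65
hole [323.3817161  223.70132826] tip [324.54278624 226.32085263]
```

View pics/v6.png

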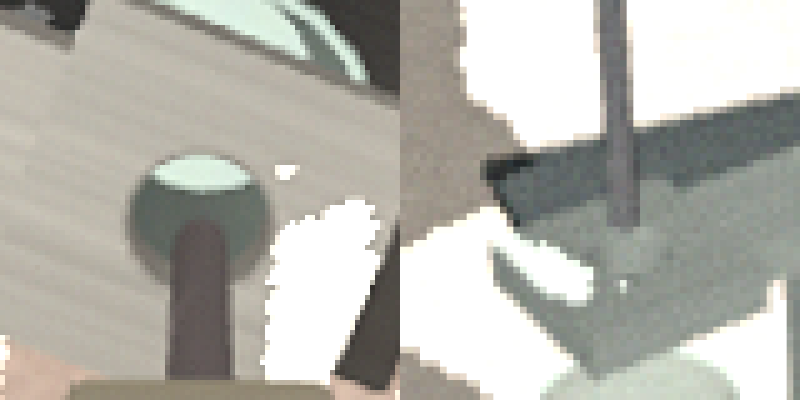

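Run:
```python
from h import *
T=np.load("T6.npy");a=np.radians(30.98);tx=np.array([np.cos(a),np.sin(a),0]);ty=np.array([np.sin(a),-np.cos(a),0])
p=np.array([529,-6.4,257.2])
tip=wz(T,325.0,180+220/5-.4,135.2)-4*tx
hole=wz(T,285+200/5-.4,180+152/5-.4,125)-11*tx
w=cv2.imread("pics/w6f.png").astype(int).sum(2)
print("col",[(r,int(w[r,325])) for r in range(206,230)])
print("row222",[(c,int(w[222,c])) for c in range(306,346)]);print("row235",[(c,int(w[235,c])) for c in range(314,336)])
for n,q in(("tip",tip),("hole",hole),("hole-tip",hole-tip),("tip-tcp",tip-p)):print(n,q.round(1),"tool x,y",(q@tx).round(2),(q@ty).round(2))
print("scene tip",atz("scene",288.2,238,135).round(1),"pred tip",proj("scene",p-[0,0,122]),"hole preds",proj("scene",[528,-6,125]),proj("scene",hole))
```

```text
col [(206, 330), (207, 329), (208, 327), (209, 313), (210, 310), (211, 370), (212, 395), (213, 394), (214, 396), (215, 393), (216, 399), (217, 368), (218, 287), (219, 211), (220, 218), (221, 218), (222, 216), (223, 211), (224, 206), (225, 207), (226, 203), (227, 202), (228, 204), (229, 203)]
row222 [(306, 332), (307, 333), (308, 329), (309, 315), (310, 288), (311, 228), (312, 207), (313, 209), (314, 214), (315, 212), (316, 214), (317, 215), (318, 212), (319, 214), (320, 211), (321, 214), (322, 214), (323, 213), (324, 216), (325, 216), (326, 217), (327, 220), (328, 219), (329, 222), (330, 223), (331, 221), (332, 224), (333, 230), (334, 230), (335, 227), (336, 228), (337, 228), (338, 248), (339, 288), (340, 323), (341, 334), (342, 329), (343, 325), (344, 321), (345, 320)]
row235 [(314, 304), (315, 283), (316, 251), (317, 247), (318, 248), (319, 206), (320, 194), (321, 198), (322, 200), (323, 204), (324, 205), (325, 205), (326, 206), (327, 206), (328, 203), (329, 198), (330, 214), (331, 240), (332, 259), (333, 264), (334, 287), (335, 312)]
tip [527.5  -7.7 135.2] tool x,y 448.33 278.14
hole [528.2  -7.  125. ] tool x,y 449.25 277.85
hole-tip [  0.6   0.7 -10.2] tool x,y 0.92 -0.29
tip-tcp [  -1.5   -1.3 -122. ] tool x,y -1.91 0.35
scene tip [529.2  -6.8 135. ] pred tip [288.3508991  237.80763431] hole preds [288.66135454 242.12300552] [288.21034802 242.30624909]
```

The view shows the rod in front of the hole, tip edge at (325,223.6) and hole centre at about (324.7,224). The tip is 0.9 mm short in tool x, so I'll shift x by +0.8 and y by -0.3, then descend.

Call:
step_arm(
  motion=[
    {"dr":[0,0,0],"slide":[0.8,-0.3,0],"jaw":12},
    {"dr":[0,0,0],"slide":[0.8,-0.3,3],"jaw":12},
    {"dr":[0,0,0],"slide":[0.8,-0.3,9],"jaw":12},
    {"dr":[0,0,0],"slide":[0.8,-0.3,16],"jaw":12},
    {"dr":[0,0,0],"slide":[0.8,-0.3,24],"jaw":12},
    {"dr":[0,0,0],"slide":[0.8,-0.3,32],"jaw":12},
    {"dr":[0,0,0],"slide":[0.8,-0.3,40],"jaw":12},
    {"dr":[0,0,0],"slide":[0.8,-0.3,48],"jaw":12},
  ],
)

```text
clock: 17.65
position: [529.5, -5.8, 208.4]
ee_rot: [0.964, 0.267, -0.0, -0.0]
contact_force: [0.5, 0.1, -1.5]
gripper_width: 23.5
grasp_force: 58.9
```

Call:
step_arm(
  motion=[
    {"dr":[0,0,0],"slide":[0,0,8],"jaw":12},
    {"dr":[0,0,0],"slide":[0,0,16],"jaw":12},
    {"dr":[0,0,0],"slide":[0,0,24],"jaw":12},
    {"dr":[0,0,0],"slide":[0,0,32],"jaw":12},
    {"dr":[0,0,0],"slide":[0,0,39],"jaw":12},
    {"dr":[0,0,0],"slide":[0,0,43],"jaw":12},
    {"dr":[0,0,0],"slide":[0,0,44],"jaw":12},
    {"dr":[0,0,0],"slide":[0,0,44],"jaw":12},
  ],
)

```text
clock: 18.65
position: [529.6, -5.7, 165.2]
ee_rot: [0.964, 0.267, 0.0, 0.0]
contact_force: [-0.0, 0.4, -1.3]
gripper_width: 23.7
grasp_force: 58.9
```

Call:
step_arm(
  motion=[
    {"dr":[0,0,0],"slide":[0,0,0],"jaw":12},
    {"dr":[0,0,0],"slide":[0,0,0],"jaw":12},
    {"dr":[0,0,0],"slide":[0,0,0],"jaw":12},
    {"dr":[0,0,0],"slide":[0,0,0],"jaw":12},
    {"dr":[0,0,0],"slide":[0,0,0],"jaw":12},
    {"dr":[0,0,0],"slide":[0,0,0],"jaw":12},
    {"dr":[0,0,0],"slide":[0,0,0],"jaw":12},
    {"dr":[0,0,0],"slide":[0,0,0],"jaw":12},
  ],
)

```text
clock: 19.65
position: [529.4, -5.8, 165.0]
ee_rot: [0.964, 0.267, -0.0, 0.0]
contact_force: [-0.5, -0.7, -1.9]
gripper_width: 23.5
grasp_force: 58.9
```

Run:
```python
from h import *
im,T=wcam();s=optics.get_image("scene");np.save("T7.npy",T);cv2.imwrite("pics/w7f.png",im)
to([528.5,-6.5,165],31)
c=np.clip(im[190:310,265:385].astype(float)*2.2-60,0,255).astype(np.uint8);d=np.clip(s[215:315,245:345]*2.,0,255).astype(np.uint8)
cv2.imwrite("pics/v7.png",np.hstack([cv2.resize(c,(400,400),interpolation=3),cv2.resize(d,(400,400),interpolation=3)]))
```

```text
pos [529.5  -5.8 165. ] yaw 30.98 slide [-1.2  0.1  0. ] dr [ 0.    -0.    -0.002]
joints [ 0.3   0.28 -0.32 -0.   -0.96  1.82] F [-0.6 -0.3 -0.4] w 23.4 g 58.9 t 19.75
```

View pics/v7.png

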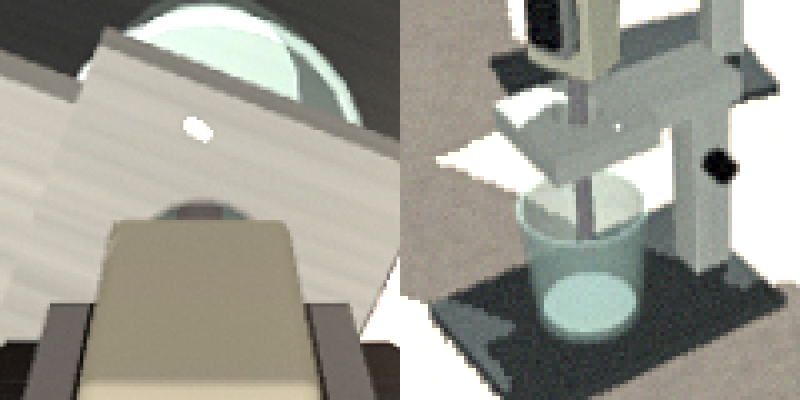

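The rod passes through the middle of the hole (wrist crop x 202 for both) with the tip about halfway down the jar (scene crop (588,238)). The arm is still and there is no contact force, so I'm handing it in.

```bash
python3 -c "
from bench import arm
print(arm.job_done())"
```

```text
the job is handed in; nothing more can be done
None
```

The job is handed in, with no verdict returned: the cap stands upright on the mat, and the probe is held still through the guide hole, tip at about 43 mm (halfway down the jar) and centred to within about 2 mm by my measurements.

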